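Hang the hooked carrier on the conveyor rail

TASK

Take the flat steel carrier out of the sloping rack, lift its hook over the raised front lip of the short conveyor rail and lower it until the hook stands fully down in the channel behind the lip, with the plate hanging upright in front of the rail; then let go. Do not let it drop, and leave the loose things round about where they are.

Things in the scene. Friction and masses are not known exactly. Their poses are not given: they have to be found in the camera images.
- carrier: flat steel plate 10 x 100 x 165 mm (its x, y, z), about 0.4 kg, with a hook on its rear (+x) face. Origin: centre of the bottom edge, mid-thickness; z up the plate. Hook, 60 mm wide: arm at z = 102 to 108 mm from the rear face out to x = 31, then a leg (x = 25 to 31) down to z = 80. It starts in the rack, top leaning 35 degrees towards the robot, hook on the upper, far side
- carrier_grip (a point): carrier frame x = 0, y = 0, z = 142 mm (axes alike): middle of the bare plate above the hook (z = 108 to 165 mm), to be pinched across its 10 mm thickness; in the rack it stands free on both faces
- hook_foot (a point): carrier frame x = 28, y = 0, z = 80 mm (axes alike): middle of the lower end of the hook's leg; 20 mm are free between plate and leg, 22 mm from here up to the arm's underside
- rack: fixed dark base plate 125 x 118 mm with a sloping grey rest. Origin: base's underside on the bench, z up, x away from the robot at yaw 0. The carrier's bottom edge stands at about x = 45, z = 24 mm in a trough with a 10 mm high retaining edge and side cheeks 24 mm high; a panel supports the plate's lower 100 mm from below. Draw the carrier out along its own z
- rail: fixed aluminium conveyor rail along y, 152 mm long, on a stand; dark end stops stand 6 mm above the lip. Origin: on the bench under the rail, z up, x away from the robot at yaw 0. Front plate x = -20 to -14 mm, z = 75 to 169 mm; its top is the lip. Behind it the channel, floor at z = 155, as far as a 14 mm high rear flange at x = 20. Clear in front and above
- rail_seat (a point): on the channel's floor at the rear face of the lip, half-way along the rail (rail frame x = -14, y = 0, z = 155 mm; axes alike: x rearward, y along the rail, z up). The lip occupies x = -6 to 0 and is 14 mm high here
- tape_roll: bystander: roll of brown packing tape lying flat, 102 mm across, 48 mm high; origin under its centre
- sample_jar: bystander: white jar with yellow lid, 68 mm across, 73 mm high; origin under its centre
- mouse: bystander: dark computer mouse, 104 x 58 x 38 mm; origin under its centre
- ink_pad: bystander: flat dark blue tin, 74 x 110 x 18 mm; origin under its centre
- test_weight_1: bystander: brass-coloured weight with a knob, 38 mm across, 65 mm high; origin under its centre

How it is judged (in metres and radians):
On the way:
1. the carrier's hook is brought over the lip: the lower end of its leg is above the lip's height and over the channel behind the lip (z of hook_foot in the frame of rail_seat between 0.012 and 0.12 m and x of hook_foot in the frame of rail_seat between 0 and 0.034 m and y of hook_foot in the frame of rail_seat between -0.055 and 0.055 m), for 0.04 s.
At the end, for the whole second after the job is handed in: the lower end of the hook's leg stands on the channel's floor (within 5 mm in height) behind the lip, between the end stops; the plate hangs in front of the rail within 18 degrees of upright, released and at rest (z of hook_foot in the frame of rail_seat between -0.004 and 0.005 m and x of hook_foot in the frame of rail_seat between 0 and 0.025 m and y of hook_foot in the frame of rail_seat between -0.055 and 0.055 m and angle between carrier's own z axis and vertical below 0.32 rad and linear speed of carrier below 0.02 m/s and angular speed of carrier below 0.2 rad/s); the robot touches nothing.
It fails at once if the carrier is dropped: it falls freely at more than 0.45 m/s (linear speed of carrier above 0.45 m/s and contact force between carrier and the fingers below 0.05 N).
It fails at once if a bystander (tape roll, jar, mouse, ink pad tin, weight) is moved more than 30 mm (distance of any of tape_roll, sample_jar, mouse, ink_pad, test_weight_1 from where it was at the start of the episode above 0.03 m).
It also fails if it takes over 38 s, if anything falls off the work surface, if the arm or the gripper's body presses on something with over 40 N, if the wrist force passes 120 N, or if a joint passes its speed limit or range.

ROBOT

A 6-joint arm with a two-finger parallel gripper is mounted at the origin on the work surface; the furniture and walls round the work are solid. World frame = base frame: x ahead of the robot, y to its left, z up, the work surface at z = 0. Lengths are in mm, angles in degrees, forces in N, time in s.
With the tool pointing down it reaches from about 375 to 975 mm from the base axis. Payload 3.8 kg.
Tool frame: the origin (TCP) lies between the finger pads; the fingertips stand 25 mm ahead of it and the grasp point (between the pads) lies 6 mm ahead of it; z points along the fingers, y is the direction in which the jaws open and shut (so a half turn about z gives the same grasp; the last joint's range is limited). The gripper opens to 85 mm and grips with 20 to 120 N. Pads are 22 mm wide; open, the fingers measure 114 mm over their backs; the gripper's body (76 mm by 85 mm) begins 54 mm behind the grasp point. The pads swing forward as they close: fully open they stand 13 mm farther back than shut.
Start: joints at [-77.917, 15.12, 91.902, -0, 72.978, -2.114], TCP at [165.553, -654.378, 256.28] pointing down, gripper open.
Joint ranges: [-150.88, 150.88], [-54.13, 125.18], [17.81, 147.31], [-75.09, 255.09], [0, 152.58], [-146.25, 146.25]. Speed limits (degrees/s): [147.25, 147.25, 180, 180, 180, 180].

INTERFACE

Orientations are given as a 3x3 rotation matrix whose columns are the frame's x, y, z axes.
In Python, from bench import bot, grab_frame, camera_model, models gives the robot as it stands. Calls block until the motion is done:
- bot.move_ptp(position, orientation): joint-space move of the TCP to a pose.
- bot.move_straight(position, rot=None, feed=150, f_stop=None): straight line of the TCP; rot=None keeps the orientation; feed is the mean speed in mm/s. With f_stop (N) it stops when the force on the tool has changed by that much, and returns True; else False.
- bot.move_joints(angles): joint-space move.
- bot.grip(opening): finger opening in mm; the grip force is fixed at half the most; returns when the fingers have stopped.
- bot.pause(seconds).
- bot.inverse_kinematics(position, orientation): joint angles nearest the present ones, or None.
- grab_frame(name): name is "scene" or "top"; returns (picture, depth): 420x560x3 uint8, red, green, blue; 420x560 float32, mm along the optical axis (not along the pixel's ray), 0 where there is no reading.
- camera_model(name): a dict with "fx", "fy", "cx", "cy" (pixels), "D" ([k1, k2, p1, p2, k3] as OpenCV has them; the pictures are not rectified), "xyz" and "rotation" of the camera in the world. Camera axes: x right, y down, z forward; pixel columns grow to the right and rows downward; lengths in mm; the calibration is good to about 2 mm. A picture is of the moment at which its call begins. camera_model takes no time and is no camera call.
A pose or a line that the arm cannot do raises bot.MotionError and nothing moves.
- bot.hand_in(): hands the job in, once; it reports no verdict.
Trained networks look in the newest picture that a camera, given by its name, has taken for a name from the list of things; names that differ only in an ending like _2 or _b are one class to them, and where a whole thing is asked for, a point or a joint stands for the part that bears it (a point fixed in the world has none). Each returns a list of dicts, best first, with "conf" (0 to 1); they miss things now and then, are a little off and sometimes report something else, mostly with a low value. They report only what shows in the picture. A call takes as long as a camera call.
- models.spot_in(camera, query): "location" ([x, y, z] in mm, in the coordinates of the camera as it stood for that picture, good to about 4 mm: the middle of the surface that is visible of it).
- models.silhouettes(camera, query): "pixels" (420x560 bool, what is visible of it).
Readings, each from a call of its own:
- bot.read_time_s(): time.
- bot.read_joints(): joint angles.
- bot.read_joint_vel(): joint speeds.
- bot.read_joint_efforts(): joint torques, N m.
- bot.read_eef_pos(): TCP position.
- bot.read_eef_rot(): TCP orientation.
- bot.read_force(): force on the tool from outside, world axes, zero at the start.
- bot.read_torque(): the same for the moment, N m.
- bot.read_finger_gap(): finger opening in mm.
Only numpy, scipy, OpenCV 4.12 (cv2) and the standard library are available. Lean on these libraries where they do the work, as an engineer would, in place of code of your own. Each camera call takes 0.05 s, during which the arm holds its last target.

## Working session

There is one attempt and no reset: what is moved stays moved. The work goes in short steps, each a Python script; the robot and the scene stay as the last script left them, time stands still between calls to the robot, and variables do not carry over. Pictures are saved under pics/ and viewed, and the job is handed in when it is done.

```bash
ls; mkdir -p pics; python3 - <<'E'
from bench import bot, grab_frame, camera_model, models
import cv2, numpy as np
for n in ("scene","top"):
    p,d=grab_frame(n); cv2.imwrite(f"pics/{n}0.png",p[:,:,::-1]); np.save(f"pics/{n}0.npy",d)
    print(n,camera_model(n))
    for q in ("carrier","rack","rail","carrier_grip","hook_foot","rail_seat"):
        try: print(q,[(np.round(r["location"]),round(r["conf"],2)) for r in models.spot_in(n,q)][:3])
        except Exception as e: print(q,e)
print(bot.read_time_s())
E
```

```text
pics
scene {'fx': 476.32822921441453, 'fy': 476.32822921441453, 'cx': 284.4919650690434, 'cy': 205.3218964425148, 'D': array([0.01105144, 0.        , 0.        , 0.        , 0.        ]), 'xyz': array([9.07096842e-01, 9.52366175e+02, 9.06761682e+02]), 'rotation': array([[-0.85421946, -0.29756061,  0.42634117],
       [-0.5199057 ,  0.4846627 , -0.70342031],
       [ 0.00267852, -0.82253252, -0.56871177]])}
carrier [(array([ 160.,  -94., 1513.]), 0.73)]
rack [(array([ 166.,   -4., 1588.]), 0.68)]
rail [(array([  82.,  -23., 1354.]), 0.77)]
carrier_grip [(array([ 167.,  -96., 1510.]), 0.87)]
hook_foot [(array([ 160.,  -97., 1513.]), 0.54)]
rail_seat [(array([  81.,  -22., 1353.]), 0.7)]
top {'fx': 432.5125727964496, 'fy': 432.5125727964496, 'cx': 283.2505074406833, 'cy': 211.56965443115766, 'D': array([0.03318416, 0.        , 0.        , 0.        , 0.        ]), 'xyz': array([ 397.61619503,  -35.1531687 , 1184.72336988]), 'rotation': array([[ 1.86006903e-03, -9.86743600e-01,  1.62276334e-01],
       [-9.99874401e-01,  7.18918474e-04,  1.58323987e-02],
       [-1.57391815e-02, -1.62285401e-01, -9.86618329e-01]])}
carrier [(array([ 233.,   27., 1066.]), 0.56)]
rack [(array([ 216.,   16., 1180.]), 0.75), (array([ 230.,   26., 1068.]), 0.37)]
rail [(array([  34.,   62., 1034.]), 0.62), (array([ 229.,   25., 1070.]), 0.18)]
carrier_grip [(array([ 236.,   28., 1068.]), 0.65)]
hook_foot [(array([ 230.,   22., 1067.]), 0.79)]
rail_seat [(array([  34.,   62., 1028.]), 0.88)]
0.7
```

View pics/scene0.png

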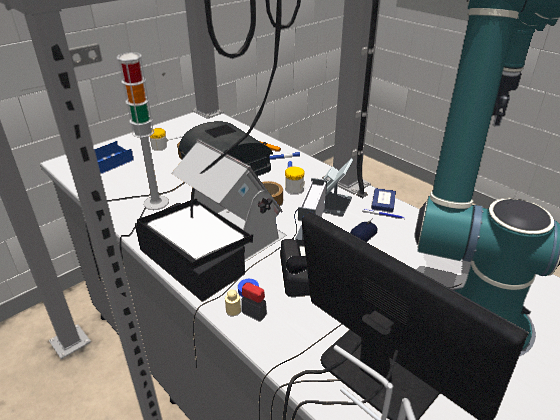

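View pics/top0.png

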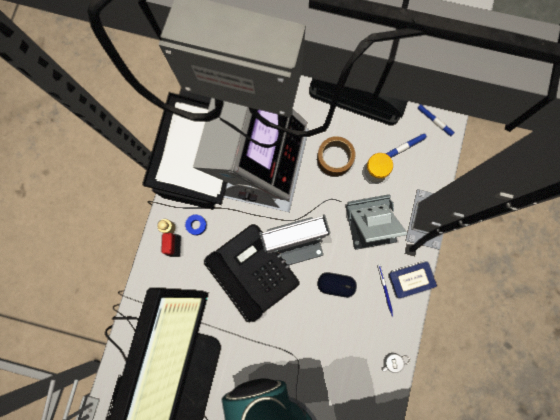

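```bash
cat > h.py <<'E'
import numpy as np, cv2
from bench import bot, grab_frame, camera_model, models
def w(name,p):
    c=camera_model(name); return c["rotation"]@np.array(p)+c["xyz"]
def cloud(name,d):
    c=camera_model(name); K=np.array([[c["fx"],0,c["cx"]],[0,c["fy"],c["cy"]],[0,0,1]])
    u,v=np.meshgrid(np.arange(560.),np.arange(420.))
    q=cv2.undistortPoints(np.stack([u.ravel(),v.ravel()],1)[:,None],K,np.array(c["D"]))[:,0]
    P=np.stack([q[:,0]*d.ravel(),q[:,1]*d.ravel(),d.ravel()],1)@c["rotation"].T+c["xyz"]
    P[d.ravel()==0]=np.nan
    return P.reshape(420,560,3)
def proj(name,P):
    c=camera_model(name); K=np.array([[c["fx"],0,c["cx"]],[0,c["fy"],c["cy"]],[0,0,1]])
    return cv2.projectPoints((np.atleast_2d(P)-c["xyz"])@c["rotation"],np.zeros(3),np.zeros(3),K,np.array(c["D"]))[0][:,0]
E
python3 - <<'E'
from h import *
for n in ("scene","top"):
    d=np.load(f"pics/{n}0.npy"); C=cloud(n,d); np.save(f"pics/{n}C.npy",C)
    for q in ("carrier","rack","rail","tape_roll","sample_jar","mouse","ink_pad","test_weight_1"):
        print(n,q,[(np.round(w(n,r["location"])),round(r["conf"],2)) for r in models.spot_in(n,q)][:2])
a=cv2.imread("pics/top0.png")[170:330,200:460]; cv2.imwrite("pics/topcrop.png",cv2.resize(a,None,fx=3,fy=3,interpolation=cv2.INTER_CUBIC))
a=cv2.imread("pics/scene0.png")[130:290,220:420]; cv2.imwrite("pics/scenecrop.png",cv2.resize(a,None,fx=3.5,fy=3.5,interpolation=cv2.INTER_CUBIC))
E
```

```text
scene carrier [(array([ 537., -240.,  124.]), 0.73)]
scene rack [(array([ 537., -253.,    7.]), 0.68)]
scene rail [(array([515., -54., 155.]), 0.77)]
scene tape_roll [(array([ 729., -195.,   41.]), 0.58)]
scene sample_jar [(array([ 699., -262.,   52.]), 0.98)]
scene mouse [(array([ 536., -249.,    5.]), 0.71), (array([ 382., -144.,   27.]), 0.54)]
scene ink_pad [(array([ 410., -348.,   16.]), 0.64)]
scene test_weight_1 [(array([542., 306.,  38.]), 0.58)]
top carrier [(array([ 544., -251.,  125.]), 0.56)]
top rack [(array([ 574., -233.,   14.]), 0.75), (array([ 545., -249.,  123.]), 0.37)]
top rail [(array([504., -53., 153.]), 0.62), (array([ 547., -247.,  121.]), 0.18)]
top tape_roll [(array([ 741., -159.,   48.]), 0.91)]
top sample_jar [(array([ 703., -270.,   75.]), 0.62)]
top mouse [(array([ 398., -158.,   31.]), 0.76)]
top ink_pad [(array([ 408., -357.,   17.]), 0.6)]
top test_weight_1 [(array([548., 297.,  46.]), 0.73)]
```

View pics/topcrop.png

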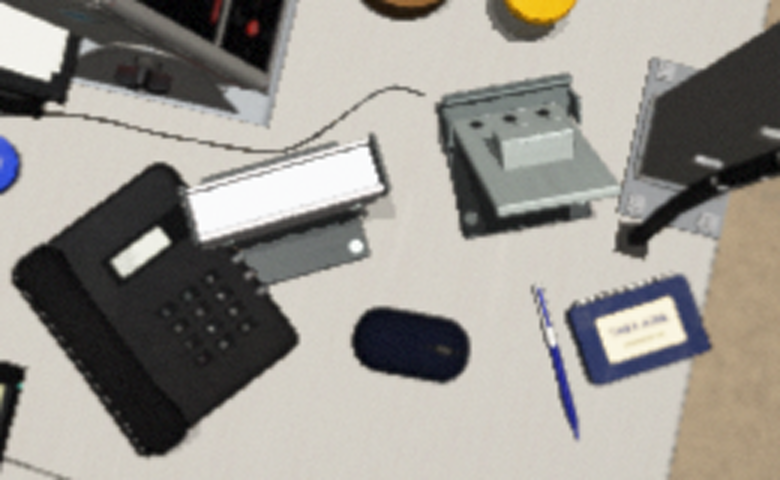

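View pics/scenecrop.png

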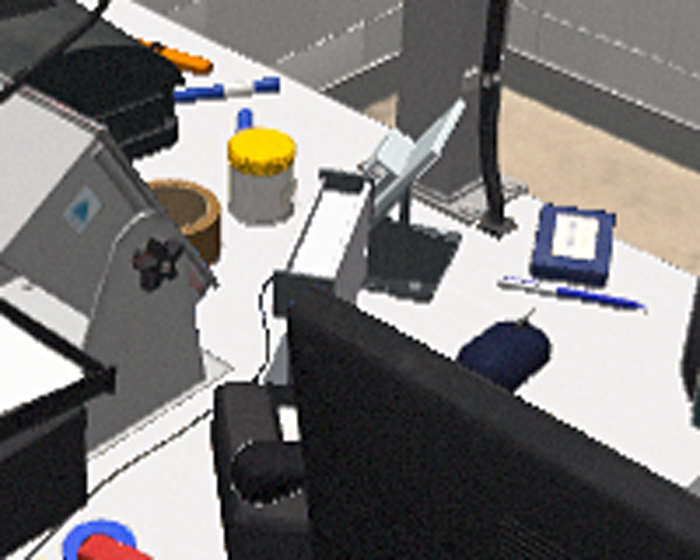

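```bash
python3 - <<'E'
from h import *
for n in ("top","scene"):
    C=np.load(f"pics/{n}C.npy")
    for q in ("carrier","rack","rail"):
        for r in models.silhouettes(n,q)[:2]:
            m=r["pixels"]; P=C[m]; P=P[~np.isnan(P[:,0])]
            ys,xs=np.where(m)
            print(n,q,round(r["conf"],2),m.sum(),"px",xs.min(),xs.max(),ys.min(),ys.max(),np.round(np.percentile(P,[2,50,98],axis=0)).tolist())
            np.save(f"pics/m_{n}_{q}.npy",m) if r is not None and r["conf"]>0.5 else 0
C=np.load("pics/topC.npy")
m=np.load("pics/m_top_carrier.npy")
# ransac plane fit
P=C[m];P=P[~np.isnan(P[:,0])]
rng=np.random.default_rng(0);best=None
for i in range(500):
    a=P[rng.choice(len(P),3,False)];nn=np.cross(a[1]-a[0],a[2]-a[0]);L=np.linalg.norm(nn)
    if L<1:continue
    nn/=L; inl=abs((P-a[0])@nn)<3
    if best is None or inl.sum()>best.sum():best=inl
Q=P[best];c=Q.mean(0);nn=np.linalg.svd(Q-c)[2][2];nn*=np.sign(nn[2])
print("plane",best.sum(),len(P),nn,c,"tilt",np.degrees(np.arccos(nn[2])),"yaw",np.degrees(np.arctan2(nn[1],nn[0])), "rms",((Q-c)@nn).std())
# height map dump around rail
for n in ("top",):
    H=C[225:262:3,255:335:5]
    print(np.round(H[...,2]))
E
```

```text
top carrier 0.81 1384 px 351 405 204 241 [[501.0, -302.0, 29.0], [546.0, -250.0, 123.0], [602.0, -204.0, 162.0]]
top rack 0.71 925 px 347 396 195 248 [[494.0, -312.0, 4.0], [565.0, -233.0, 13.0], [627.0, -192.0, 51.0]]
top rail 0.82 2296 px 260 329 215 264 [[456.0, -121.0, 2.0], [503.0, -54.0, 154.0], [564.0, 28.0, 175.0]]
scene carrier 0.67 310 px 326 351 160 189 [[498.0, -371.0, 62.0], [536.0, -241.0, 126.0], [585.0, -207.0, 161.0]]
scene rack 0.81 592 px 324 351 183 216 [[493.0, -334.0, -1.0], [534.0, -254.0, 8.0], [580.0, -201.0, 101.0]]
scene rail 0.81 747 px 297 326 180 238 [[477.0, -125.0, 7.0], [511.0, -54.0, 155.0], [558.0, 35.0, 174.0]]
plane 965 1373 [0.80411245 0.15123615 0.57491807] [ 545.48865296 -250.78908062  108.37085565] tilt 54.90610492985691 yaw 10.651663773409462 rms 1.146546034600017
[[ 65.  nan  -0.   1.   0.   0.   5. 168. 163. 153. 154. 156. 156. 152.
  156.   6.]
 [ 70.  31.  -0.  -1.  10. 168. 159. 153. 155. 157. 153. 152. 157. 153.
  155.  -0.]
 [ 70.  65.   2. 163. 155. 154. 155. 158. 154. 158. 155. 156. 152. 155.
  158.  -1.]
 [ 62. 174. 154. 151. 158. 156. 157. 151. 154. 154. 159. 156. 153. 171.
  162.  -0.]
 [ 66.  67. 152. 156. 158. 156. 156. 156. 155. 156. 169. 167. 158. 119.
   -0.  -1.]
 [ 62.  69. 153. 157. 155. 156. 155. 158. 171. 170. 153. 115.   6.   1.
   -0.  -0.]
 [ 66.  63. 155. 157. 155. 155. 167. 170. 147. 107.   8.   8.  11.  -3.
    0.  -2.]
 [ 66.  62. 174. 157. 172. 169. 147. 101.  11.   7.   3.   7.   8.   5.
    2.  -1.]
 [ 65.  63. 178. 169. 141.  98.  10.   6.   8.   9.   8.   7.   8.   5.
   -5.  -3.]
 [ 64.  60.  56.  93.  55.  10.   5.   6.  13.   7.  11.   9.   8.  11.
    0.   2.]
 [ 60.  60.  54.  53.  53.  52.   6.  10.   6.   8.   9.   8.   7.  10.
    0.  -1.]
 [ 57.  56.  57.  50.  54.  45.  10.   8.   5.   9.   8.   9.   6.  -2.
   -1.  -3.]
 [ 53.  53.  54.  59.  51.  45.  54.   6.  11.  10.  -0.  -3.   2.  -2.
    1.   4.]]
```

```bash
python3 - <<'E'
from h import *
C=np.load("pics/topC.npy")
# carrier
yaw=np.radians(10.65);t=np.radians(35)
nn=np.array([np.cos(t)*np.cos(yaw),np.cos(t)*np.sin(yaw),np.sin(t)])
ey=np.array([-np.sin(yaw),np.cos(yaw),0]);ez=np.cross(nn,ey);print("ez",ez)
reg=np.zeros((420,560),bool);reg[190:255,340:420]=1
P=C[reg];P=P[~np.isnan(P[:,0])]
d=P@nn; d0=np.array([545.489,-250.789,108.371])@nn
Q=P[abs(d-d0)<4]; 
a=Q@ey;b=Q@ez
for lo in np.arange(-350,-190,0): pass
# edges: y extents by ez bins
z0=b.max()
for k in range(0,170,15):
    s=(b>z0-k-15)&(b<=z0-k); 
    if s.sum()>3: print(k,s.sum(),np.round(np.percentile(a[s],[0,2,98,100]),1))
print("ez max pct",np.percentile(b,[0,1,99,100]))
# rail floor
m=np.load("pics/m_top_rail.npy");P=C[m];P=P[~np.isnan(P[:,0])]
F=P[(P[:,2]>148)&(P[:,2]<161)]
r=cv2.minAreaRect(F[:,:2].astype(np.float32));print("floor",r,np.median(F[:,2]))
L=P[(P[:,2]>164)&(P[:,2]<173)]
print(np.round(L[np.argsort(L[:,1])][::12]).tolist())
E
```

```text
ez [-0.56369627 -0.10600212  0.81915204]Traceback (most recent call last):
  File "<stdin>", line 12, in <module>
ZeroDivisionError: division by zero
```

```bash
python3 - <<'E'
from h import *
C=np.load("pics/topC.npy")
yaw=np.radians(10.65);t=np.radians(35)
nn=np.array([np.cos(t)*np.cos(yaw),np.cos(t)*np.sin(yaw),np.sin(t)])
ey=np.array([-np.sin(yaw),np.cos(yaw),0]);ez=np.cross(nn,ey)
reg=np.zeros((420,560),bool);reg[190:255,340:420]=1
P=C[reg];P=P[~np.isnan(P[:,0])]
d=P@nn; d0=np.array([545.489,-250.789,108.371])@nn
Q=P[abs(d-d0)<4]; a=Q@ey;b=Q@ez
z0=np.percentile(b,99.5)
print("d0",d0,"z0",z0)
for k in range(-15,170,15):
    s=(b>z0-k-15)&(b<=z0-k)
    if s.sum()>3: print(k,s.sum(),np.round(np.percentile(a[s],[0,2,98,100]),1))
m=np.load("pics/m_top_rail.npy");P=C[m];P=P[~np.isnan(P[:,0])]
F=P[(P[:,2]>148)&(P[:,2]<161)]
print("floor",cv2.minAreaRect(F[:,:2].astype(np.float32)),np.median(F[:,2]))
L=P[(P[:,2]>164)&(P[:,2]<173)]
print(np.round(L[np.argsort(L[:,1])][::8]).tolist())
E
```

```text
d0 463.33431986303043 z0 -124.24139846513556
-15 7 [-381.5 -378.3 -309.8 -309.2]
0 177 [-400.5 -398.4 -304.  -301.9]
15 131 [-400.2 -398.3 -303.1 -301.5]
30 125 [-399.8 -397.5 -303.2 -302.3]
45 134 [-400.2 -397.6 -302.7 -301.8]
60 58 [-400.2 -398.4 -303.  -302.6]
75 49 [-399.7 -399.5 -302.2 -302.1]
90 38 [-400.1 -399.  -302.5 -302.4]
105 36 [-401.1 -400.7 -302.4 -301.8]
120 42 [-400.6 -400.3 -302.9 -301.9]
135 107 [-415.5 -413.9 -297.4 -295.5]
150 102 [-411.5 -410.3 -302.8 -295.7]
165 68 [-411.1 -410.8 -299.  -295.8]
floor ((511.4205627441406, -45.559608459472656), (42.24824905395508, 153.67897033691406), 15.922608375549316) 155.46136878116613
[[513.0, -124.0, 169.0], [528.0, -120.0, 169.0], [516.0, -117.0, 170.0], [514.0, -113.0, 168.0], [509.0, -108.0, 166.0], [552.0, -104.0, 168.0], [552.0, -99.0, 166.0], [506.0, -96.0, 170.0], [506.0, -91.0, 170.0], [506.0, -87.0, 168.0], [502.0, -82.0, 167.0], [542.0, -78.0, 167.0], [542.0, -73.0, 167.0], [504.0, -70.0, 169.0], [502.0, -65.0, 169.0], [502.0, -61.0, 168.0], [495.0, -56.0, 167.0], [537.0, -51.0, 168.0], [494.0, -49.0, 171.0], [494.0, -44.0, 170.0], [490.0, -40.0, 168.0], [530.0, -35.0, 168.0], [490.0, -30.0, 172.0], [530.0, -28.0, 166.0], [528.0, -23.0, 166.0], [528.0, -18.0, 166.0], [483.0, -14.0, 165.0], [526.0, -9.0, 165.0], [485.0, -4.0, 172.0], [523.0, -2.0, 168.0], [478.0, 3.0, 164.0], [480.0, 7.0, 170.0], [521.0, 10.0, 166.0], [516.0, 15.0, 167.0], [476.0, 19.0, 167.0], [485.0, 24.0, 172.0], [514.0, 29.0, 165.0]]
```

```bash
cat > fit.py <<'E'
from h import *
from scipy.optimize import least_squares
def sdf(P,boxes):
    out=[]
    for lo,hi in boxes:
        lo=np.array(lo);hi=np.array(hi)
        q=np.abs(P-(lo+hi)/2)-(hi-lo)/2
        out.append(np.linalg.norm(np.maximum(q,0),axis=1)+np.minimum(q.max(1),0))
    return np.min(out,0)
RAIL=[((-20,-76,75),(-14,76,169)),((-14,-76,149),(20,76,155)),((20,-76,149),(26,76,169)),((-20,-76,149),(26,-72,175)),((-20,72,149),(26,76,175))]
def R(y):return np.array([[np.cos(y),-np.sin(y),0],[np.sin(y),np.cos(y),0],[0,0,1]])
if __name__=="__main__":
    for n in ("top","scene"):
        C=np.load(f"pics/{n}C.npy");m=np.load(f"pics/m_{n}_rail.npy");P=C[m];P=P[~np.isnan(P[:,0])];P=P[P[:,2]>110]
        f=lambda p:sdf((P-[p[0],p[1],p[3]])@R(p[2]),RAIL)
        r=least_squares(f,[508,-48,np.radians(14),0],loss="soft_l1",f_scale=2)
        s=f(r.x);print(n,r.x[:2],np.degrees(r.x[2]),r.x[3],"med|s|",np.median(abs(s)),len(P),(abs(s)>5).sum())
E
python3 fit.py; python3 - <<'E'
from h import *
C=np.load("pics/topC.npy").reshape(-1,3);S=np.load("pics/sceneC.npy").reshape(-1,3)
A=np.vstack([C,S]);A=A[~np.isnan(A[:,0])]
# coarse max-height map (occupied cells z>60) 50mm grid
xs=range(300,900,50);ys=range(-450,251,50)
for nm,A in(("top",C[~np.isnan(C[:,0])]),("scene",S[~np.isnan(S[:,0])])):
  print(nm,"cols y",list(ys))
  for x in xs:
    print(x,[int(A[k][:,2].max()) if (k:=((A[:,0]>=x)&(A[:,0]<x+50)&(A[:,1]>=y)&(A[:,1]<y+50))).any() else -1 for y in ys])
E
```

```text
top [507.84828686 -47.58417539] 15.639801294243465 1.237817716438567 med|s| 1.3346258910778577 1395 1
scene [506.59193703 -47.30585757] 15.206861515728917 -0.17835585664937037 med|s| 1.0595591136588354 671 26
top cols y [-450, -400, -350, -300, -250, -200, -150, -100, -50, 0, 50, 100, 150, 200, 250]
300 [-5, 6, 9, 13, 5, 6, 7, 7, 25, 80, 93, 47, 116, 326, 324]
350 [23, 25, 24, 14, 38, 39, 40, 36, 47, 52, 98, 106, 184, 327, 320]
400 [22, 26, 25, 22, 22, 36, 39, 36, 54, 59, 98, 111, 110, 8, 8]
450 [18, 53, 10, 11, 164, 6, 14, 171, 173, 178, 72, 111, 111, 5, 93]
500 [597, 658, 164, 164, 164, 6, 178, 173, 172, 179, 78, 74, 22, 24, 93]
550 [-1, 656, 767, 809, 797, 797, 178, 799, 833, 832, 831, 122, 121, 24, 67]
600 [11, 604, 51, 813, 813, 813, 813, 811, 833, 833, 832, 608, 630, 132, 140]
650 [6, 10, 78, 795, 796, 797, 812, 813, 797, 797, 796, 802, 802, 760, 131]
700 [7, 6, 73, 76, 77, 53, 53, 113, 193, 277, 322, 272, 239, 756, 740]
750 [20, 21, 21, 6, 53, 53, 52, 139, 210, 279, 292, 266, 234, 128, 145]
800 [23, 20, 122, 125, 5, 5, 5, 140, 170, -1, -1, 255, 225, 128, 145]
850 [21, 19, 126,
[... 274 characters left out ...]
00 [19, 22, 24, 16, 6, 35, 38, -1, -1, -1, -1, 107, 109, 3, 3]
450 [15, 54, 12, 158, 159, 4, -1, 171, 170, 177, 70, 107, 109, 3, 91]
500 [619, 623, 163, 163, 162, 7, 176, 170, 169, 176, 73, 71, 17, 20, 90]
550 [-1, 621, 54, 132, 131, -1, 175, 668, 619, 179, 190, 120, 124, 22, 66]
600 [5, 614, -1, -1, 4, 13, 10, 4, 675, 686, 687, 605, 652, 133, 139]
650 [4, 6, 73, 76, 73, 49, 49, 4, -1, 413, 329, 591, 703, 125, 129]
700 [4, 2, 72, 77, 76, 52, 50, -1, 7, 79, 324, 273, 241, 125, 128]
750 [14, 22, 5, 3, 49, 48, -1, -1, 6, 290, 292, 268, 232, 127, 143]
800 [21, 13, 121, 126, -1, -1, -1, -1, 54, 291, 285, 254, 225, 129, 144]
850 [22, 7, 131, 150, 157, 159, -1, -1, -1, 116, 270, 247, 133, 141, 143]
```

```bash
python3 - <<'E'
from h import *
C=np.load("pics/topC.npy").reshape(-1,3);S=np.load("pics/sceneC.npy").reshape(-1,3)
for A in(C,S):
    A=A[~np.isnan(A[:,0])]
    k=(A[:,1]<-320)&(A[:,1]>-480)&(A[:,0]>430)&(A[:,0]<700)
    for lo,hi in((20,60),(60,120),(200,300),(300,400),(400,500),(500,600)):
        B=A[k&(A[:,2]>lo)&(A[:,2]<hi)]
        if len(B)>5:print(lo,hi,len(B),np.round(np.percentile(B,[1,50,99],axis=0)[:,:2]).tolist())
# poses
yaw=np.radians(10.65);t=np.radians(35)
nn=np.array([np.cos(t)*np.cos(yaw),np.cos(t)*np.sin(yaw),np.sin(t)])
ey=np.array([-np.sin(yaw),np.cos(yaw),0]);ez=np.cross(nn,ey)
O=nn*(463.33-5)+ey*(-351.25)+ez*(-289.5)
print("origin",O,"grip",O+ez*142)
# overlay
def box(O,Rm,lo,hi):
    import itertools
    return np.array([O+Rm@np.array(p) for p in itertools.product(*zip(lo,hi))])
Rc=np.stack([nn,ey,ez],1)
E=[(a,b) for a in range(8) for b in range(a+1,8) if bin(a^b).count("1")==1]
from fit import RAIL,R
for n in("top","scene"):
    im=cv2.imread(f"pics/{n}0.png")
    big=cv2.resize(im,None,fx=4,fy=4,interpolation=cv2.INTER_CUBIC)
    bs=[(box(O,Rc,*b),(0,0,255)) for b in(((-5,-50,0),(5,50,165)),((5,-30,102),(31,30,108)),((25,-30,80),(31,30,108)))]
    bs+=[(box(np.array([507.3,-47.5,0.5]),R(np.radians(15.4)),*b),(0,200,0)) for b in RAIL]
    for B,c in bs:
        q=((proj(n,B)+.5)*4-.5).astype(int)
        for i,j in E: cv2.line(big,tuple(map(int,q[i])),tuple(map(int,q[j])),c,1)
    o=(250,185,440,285) if n=="top" else (285,140,405,230)
    cv2.imwrite(f"pics/ov_{n}.png",big[o[1]*4:o[3]*4,o[0]*4:o[2]*4])
E
```

```text
20 60 287 [[432.0, -410.0], [538.0, -374.0], [614.0, -336.0]]
60 120 365 [[505.0, -436.0], [546.0, -380.0], [614.0, -367.0]]
200 300 856 [[519.0, -436.0], [554.0, -380.0], [615.0, -366.0]]
300 400 1146 [[520.0, -436.0], [552.0, -381.0], [614.0, -367.0]]
400 500 1707 [[519.0, -436.0], [553.0, -380.0], [615.0, -366.0]]
500 600 2529 [[519.0, -434.0], [553.0, -380.0], [615.0, -367.0]]
20 60 211 [[431.0, -415.0], [538.0, -376.0], [578.0, -346.0]]
60 120 381 [[505.0, -440.0], [545.0, -384.0], [615.0, -369.0]]
200 300 877 [[518.0, -440.0], [554.0, -383.0], [615.0, -366.0]]
300 400 977 [[519.0, -439.0], [553.0, -383.0], [614.0, -366.0]]
400 500 1110 [[518.0, -439.0], [553.0, -383.0], [614.0, -366.0]]
500 600 1251 [[519.0, -440.0], [553.0, -383.0], [615.0, -366.0]]
origin [ 597.0790099  -245.12683873   25.74277125] grip [ 517.03414026 -260.17913952  142.06236154]
```

View pics/ov_top.png

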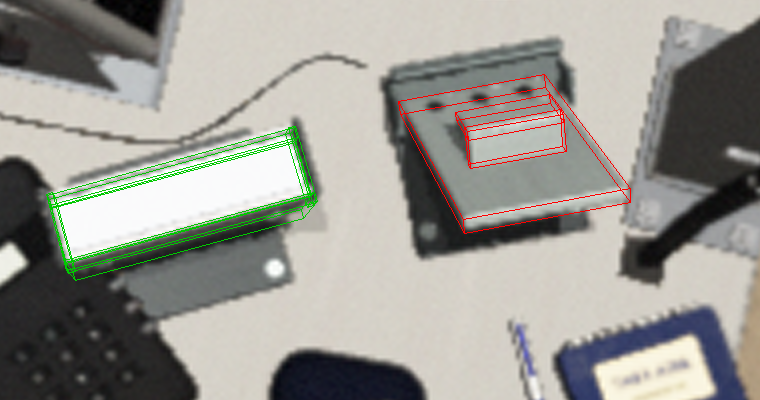

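View pics/ov_scene.png

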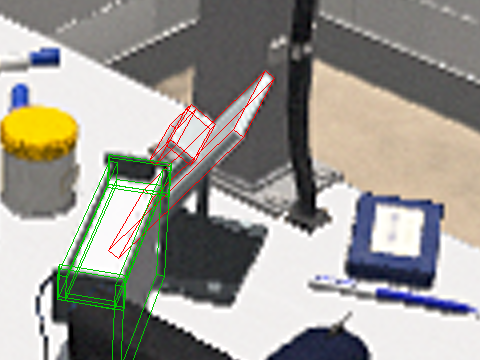

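```bash
cat > plan.py <<'E'
from h import *
from fit import R
def frame(yawdeg,lean):
    y=np.radians(yawdeg);t=np.radians(lean)
    nn=np.array([np.cos(t)*np.cos(y),np.cos(t)*np.sin(y),np.sin(t)]);ey=np.array([-np.sin(y),np.cos(y),0])
    return np.stack([nn,ey,np.cross(nn,ey)],1)
O0=np.array([597.1,-245.1,25.7]);F0=frame(10.65,35)
YR=15.4;SEAT=np.array([507.3,-47.5,0])+R(np.radians(YR))@[-14,0,155]
ZG=144
def tool(F,s=1): # tool rot: z=-ez, y=s*nn
    z=-F[:,2];y=s*F[:,0];return np.stack([np.cross(y,z),y,z],1)
def tcp(O,F,zg=ZG): return O+F@[0,0,zg+6]
def carrier_at_foot(foot_seat,lean):
    F=frame(YR,lean); foot=SEAT+R(np.radians(YR))@foot_seat
    return foot-F@[28,0,80],F
WP={"pre":(tcp(O0,F0)+F0[:,2]*110,F0),"grasp":(tcp(O0,F0),F0),"out":(tcp(O0,F0)+F0[:,2]*140,F0)}
for k,f,l in(("front",(-80,0,75),3),("over",(8,0,60),3),("down",(8,0,0),3),("up",(8,0,150),3)):
    O,F=carrier_at_foot(np.array(f,float),l);WP[k]=(tcp(O,F),F)
E
python3 - <<'E'
from plan import *
print("SEAT",SEAT)
for s in(1,-1):
    for k,(p,F) in WP.items():
        q=bot.inverse_kinematics(p,tool(F,s));print(s,k,np.round(p),None if q is None else np.round(q,1))
print(bot.read_joints())
E
```

```text
SEAT [493.80266434 -51.21778564 155.        ]
1 pre [ 451. -273.  239.] [-52.3 -11.3 127.5  39.5  53.5 -84.2]
1 grasp [ 513. -261.  149.] [-45.   -0.2 128.4  46.8  40.5 -89.2]
1 out [ 434. -276.  263.] [-54.5 -13.9 126.7  38.2  57.3 -83.6]
1 front [386. -81. 298.] [-16.8 -20.1 121.4   1.6  76.2 -32.5]
1 over [471. -57. 283.] [-10.9  -9.8 115.1   1.4  72.  -26.7]
1 down [471. -57. 223.] [-10.9  -7.4 119.5   1.5  65.3 -26.9]
1 up [471. -57. 373.] [-10.9 -11.8 107.5   1.3  81.7 -26.4]
-1 pre [ 451. -273.  239.] [-52.3 -11.3 127.5  39.5  53.5  95.8]
-1 grasp [ 513. -261.  149.] [-45.   -0.2 128.4  46.8  40.5  90.8]
-1 out [ 434. -276.  263.] [-54.5 -13.9 126.7  38.2  57.3  96.4]
-1 front [386. -81. 298.] None
-1 over [471. -57. 283.] None
-1 down [471. -57. 223.] None
-1 up [471. -57. 373.] None
[-7.79175637e+01  1.51213004e+01  9.19019805e+01 -1.12494631e-03
  7.29761198e+01 -2.11612858e+00]
```

```bash
python3 - <<'E'
from plan import *
p,F=WP["pre"];T=tool(F)
bot.move_ptp(p,T); bot.grip(50)
print(bot.read_time_s(),bot.read_force(),bot.read_eef_pos()-p)
p=WP["grasp"][0]
print(bot.move_straight(p+F[:,2]*30,feed=120))
print("stop",bot.move_straight(p,feed=50,f_stop=6),bot.read_eef_pos()-p,bot.read_force(),bot.read_time_s())
im,d=grab_frame("top");cv2.imwrite("pics/top1.png",cv2.resize(im[170:300,280:460,::-1],None,fx=4,fy=4))
im,d=grab_frame("scene");cv2.imwrite("pics/scene1.png",cv2.resize(im[100:250,250:450,::-1],None,fx=4,fy=4))
E
```

```text
3.9917 [-0.40355287  0.33463138 -0.74138431] [-0.02179839 -0.18656852 -0.03638037]
False
stop False [ 0.07226072  0.12229626 -0.16887087] [-0.33041699  0.38342005 -0.23667561] 5.5583
```

View pics/scene1.png

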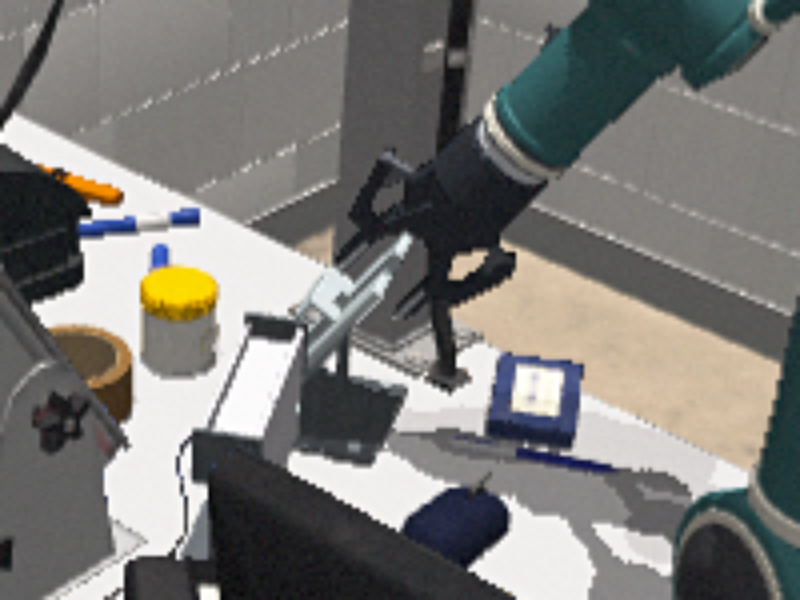

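View pics/top1.png

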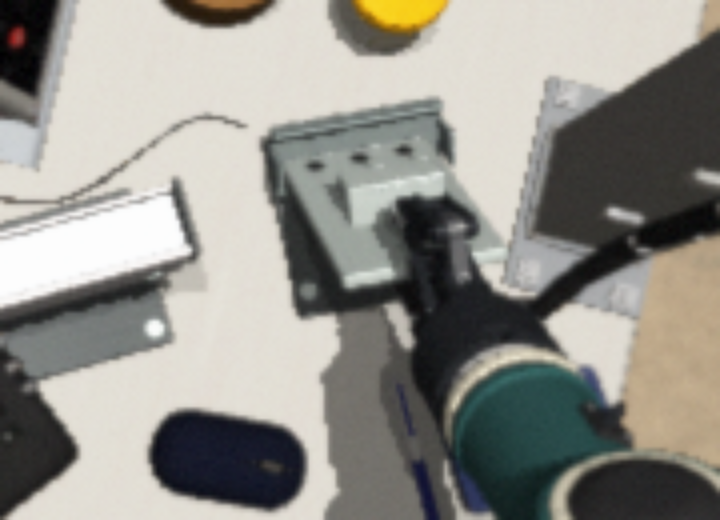

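```bash
python3 - <<'E'
from plan import *
bot.grip(0); print("gap",bot.read_finger_gap(),bot.read_force(),bot.read_time_s())
p,F=WP["out"]; g=WP["grasp"][0]
bot.move_straight(g+F[:,2]*15,feed=40);print(bot.read_force(),bot.read_finger_gap())
bot.move_straight(p,feed=100);print(bot.read_force(),bot.read_finger_gap(),bot.read_time_s(),bot.read_eef_pos()-p)
p,F=WP["front"];print(bot.inverse_kinematics(p,tool(F)))
bot.move_ptp(p,tool(F));print(bot.read_force(),bot.read_finger_gap(),bot.read_time_s(),bot.read_eef_pos()-p)
for n in("top","scene"):
    im,d=grab_frame(n);cv2.imwrite(f"pics/{n}2.png",im[:,:,::-1]);np.save(f"pics/{n}2.npy",d)
E
python3 - <<'E'
import cv2
for n,(a,b,c,e) in {"top":(160,330,230,450),"scene":(80,250,220,440)}.items():
    cv2.imwrite(f"pics/{n}2c.png",cv2.resize(cv2.imread(f"pics/{n}2.png")[a:b,c:e],None,fx=3.4,fy=3.4))
E
```

```text
gap 9.444102791294457 [-0.84247866 -0.14739658  2.12446008] 6.1
[2.9219352  0.88451813 0.98594417] 9.470019595597511
[ 0.52567966  0.47322985 -5.78184756] 9.351015243265401 8.025 [-0.17263287  0.33462167 -0.89420875]
[-16.75298156 -20.13511103 121.38291133   1.64335412  76.21710668
 -32.50920865]
[-0.16749523 -0.01325802 -3.67947893] 9.292792981571568 8.8833 [ 0.20305255  0.45575682 -0.47482566]
```

View pics/scene2c.png

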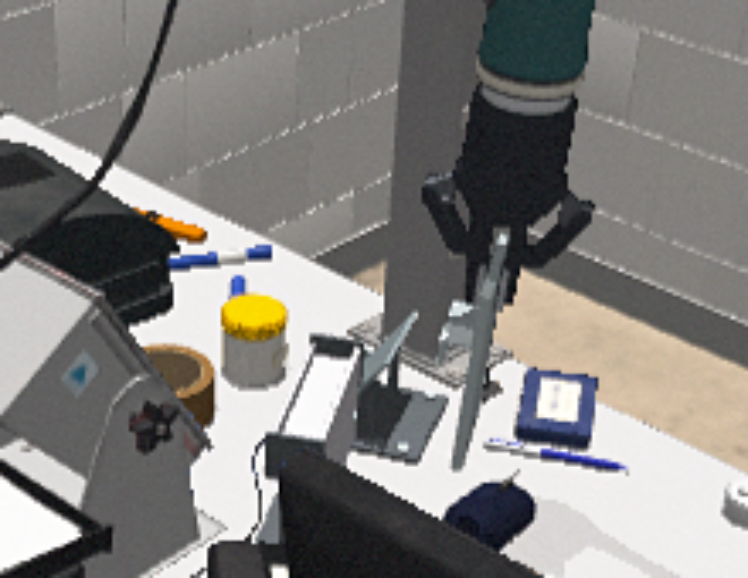

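View pics/top2c.png

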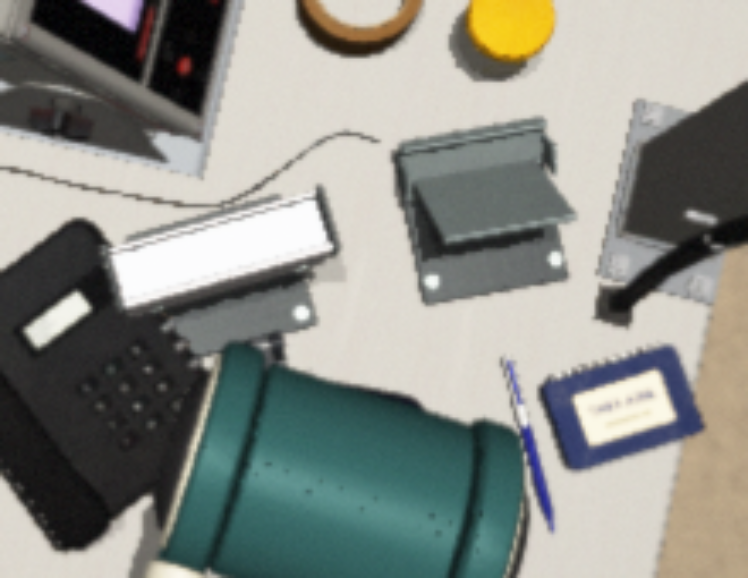

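```bash
cat > ov.py <<'E'
from plan import *
from fit import RAIL
import itertools
E=[(a,b) for a in range(8) for b in range(a+1,8) if bin(a^b).count("1")==1]
def box(O,Rm,lo,hi): return np.array([O+Rm@np.array(p) for p in itertools.product(*zip(lo,hi))])
def ov(n,im,fn,crop,zg=ZG):
    T=bot.read_eef_rot();p=bot.read_eef_pos();F=np.stack([T[:,1],np.cross(-T[:,2],T[:,1]),-T[:,2]],1)
    O=p-F@[0,0,zg+6]
    k=5;big=cv2.resize(im[:,:,::-1],None,fx=k,fy=k,interpolation=cv2.INTER_CUBIC)
    bs=[(box(O,F,*b),(0,0,255)) for b in(((-5,-50,0),(5,50,165)),((5,-30,102),(31,30,108)),((25,-30,80),(31,30,108)))]
    bs+=[(box(np.array([507.3,-47.5,0]),R(np.radians(YR)),*b),(0,200,0)) for b in RAIL]
    for B,c in bs:
        q=((proj(n,B)+.5)*k-.5).astype(int)
        for i,j in E: cv2.line(big,tuple(map(int,q[i])),tuple(map(int,q[j])),c,1)
    x0,y0,x1,y1=crop;cv2.imwrite(fn,big[y0*k:y1*k,x0*k:x1*k])
    foot=R(np.radians(YR)).T@(O+F@[28,0,80]-SEAT);print("foot in seat (calc)",np.round(foot,1))
E
python3 - <<'E'
from ov import *
im,d=grab_frame("scene");ov("scene",im,"pics/ov3.png",(290,130,400,230))
C=cloud("scene",d)
for r in models.silhouettes("scene","carrier")[:1]:
    P=C[r["pixels"]];P=P[~np.isnan(P[:,0])]
    T=bot.read_eef_rot();p=bot.read_eef_pos();F=np.stack([T[:,1],np.cross(-T[:,2],T[:,1]),-T[:,2]],1)
    O=p-F@[0,0,ZG+6];Q=(P-O)@F
    print(r["conf"],len(Q),np.round(np.percentile(Q,[2,10,50,90,98],axis=0),1).tolist())
    from fit import sdf
    from scipy.optimize import least_squares
    B=[((-5,-50,0),(5,50,165)),((5,-30,102),(31,30,108)),((25,-30,80),(31,30,108))]
    Q=Q[sdf(Q,B)<12]
    from scipy.spatial.transform import Rotation as RR
    f=lambda v:sdf((Q-v[:3])@RR.from_rotvec(v[3:]).as_matrix(),B)
    s=least_squares(f,np.zeros(6),loss="soft_l1",f_scale=2);print("offset mm",np.round(s.x[:3],1),"rot deg",np.round(np.degrees(s.x[3:]),1),len(Q))
E
```

```text
foot in seat (calc) [-80.6  -0.6  74. ]
0.68 455 [[-6.4, -37.7, 4.6], [-6.2, -19.5, 30.4], [-0.4, 30.2, 103.8], [23.6, 48.8, 160.5], [28.2, 51.0, 162.8]]
offset mm [-0.9 -2.7 -3.3] rot deg [-0.4 -0.2 -0.2] 451
```

View pics/ov3.png

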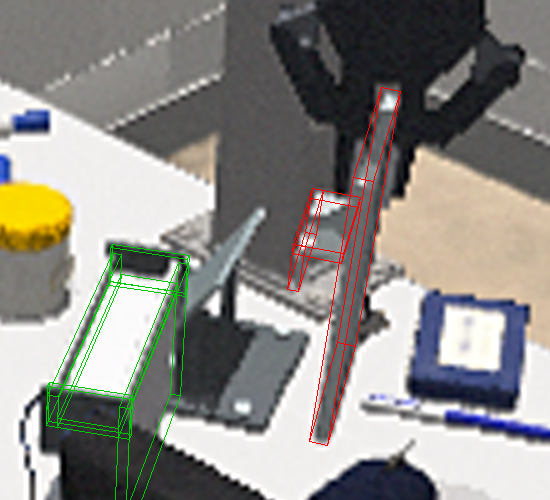

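```bash
python3 - <<'E'
from ov import *
p,F=WP["over"];print(bot.move_straight(p,feed=100,f_stop=8))
im,d=grab_frame("scene");ov("scene",im,"pics/ov4.png",(290,130,400,230))
O,F=carrier_at_foot(np.array([8,0,25.]),3)
print(bot.move_straight(tcp(O,F),feed=60,f_stop=4),bot.read_force(),bot.read_time_s())
im,d=grab_frame("scene");ov("scene",im,"pics/ov5.png",(290,130,400,230))
E
```

```text
False
foot in seat (calc) [ 7.6 -0.  60.1]
False [ 0.00924394  0.5899637  -4.34599037] 10.9083
foot in seat (calc) [ 8.4 -0.2 25.4]
```

View pics/ov5.png

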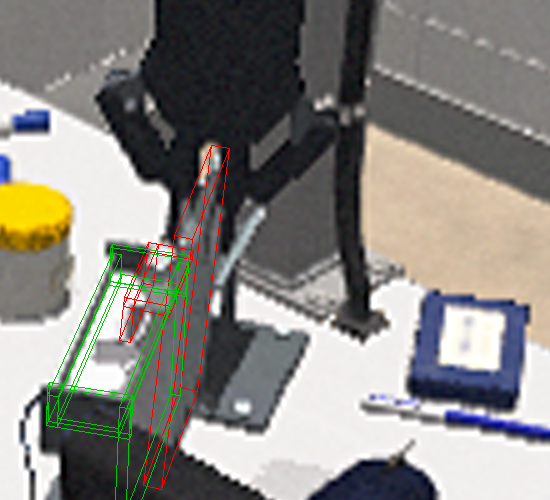

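```bash
python3 - <<'E'
from ov import *
O,F=carrier_at_foot(np.array([8,0,-8.]),3)
print(bot.move_straight(tcp(O,F),feed=20,f_stop=3),bot.read_force(),bot.read_time_s())
im,d=grab_frame("scene");ov("scene",im,"pics/ov6.png",(290,130,400,230))
E
```

```text
True [ 0.08047442 -0.76534773  5.6965688 ] 11.65
foot in seat (calc) [ 7.9 -0.  16.8]
```

View pics/ov6.png

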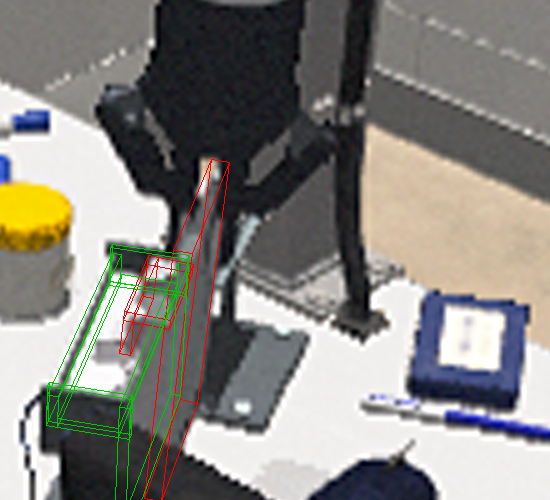

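```bash
cat > fitc.py <<'E'
from ov import *
from fit import sdf
from scipy.optimize import least_squares
from scipy.spatial.transform import Rotation as RR
B=[((-5,-50,0),(5,50,165)),((5,-30,102),(31,30,108)),((25,-30,80),(31,30,108))]
def fitc(n,d,F=None,O=None):
    C=cloud(n,d);r=models.silhouettes(n,"carrier")
    if not r: print(n,"none");return
    r=r[0];P=C[r["pixels"]];P=P[~np.isnan(P[:,0])]
    if F is None:
        T=bot.read_eef_rot();p=bot.read_eef_pos();F=np.stack([T[:,1],np.cross(-T[:,2],T[:,1]),-T[:,2]],1);O=p-F@[0,0,ZG+6]
    Q=(P-O)@F;Q=Q[sdf(Q,B)<12]
    f=lambda v:sdf((Q-v[:3])@RR.from_rotvec(v[3:]).as_matrix(),B)
    s=least_squares(f,np.zeros(6),loss="soft_l1",f_scale=2).x
    Rm=RR.from_rotvec(s[3:]).as_matrix();F2=F@Rm;O2=O+F@s[:3]
    print(n,round(r["conf"],2),len(Q),"off",np.round(s[:3],1),"rot",np.round(np.degrees(s[3:]),1),"foot",np.round(R(np.radians(YR)).T@(O2+F2@[28,0,80]-SEAT),1),"lean",round(np.degrees(np.arccos(F2[2,2])),1),"res",round(float(np.median(abs(f(s)))),1))
    return O2,F2,r["pixels"]
E
python3 - <<'E'
from fitc import *
for n in("scene","top"):
    im,d=grab_frame(n);fitc(n,d)
    c=(300,140,390,230) if n=="scene" else (240,190,350,290)
    cv2.imwrite(f"pics/{n}7.png",cv2.resize(im[c[1]:c[3],c[0]:c[2],::-1],None,fx=6,fy=6,interpolation=cv2.INTER_CUBIC))
print(bot.read_force(),bot.read_torque(),bot.read_eef_pos(),bot.read_finger_gap())
E
```

```text
scene 0.95 429 off [-0.9 -3.1 -2.9] rot [-0.5 -0.2 -0.3] foot [ 6.8 -2.7 14. ] lean 3.3 res 0.5
top none
[-1.47109684  0.20254049  5.61762187] [ 0.1004245  -0.11294504  0.01592911] [470.95764302 -57.54589642 240.27820682] 9.408335096117193
```

View pics/scene7.png

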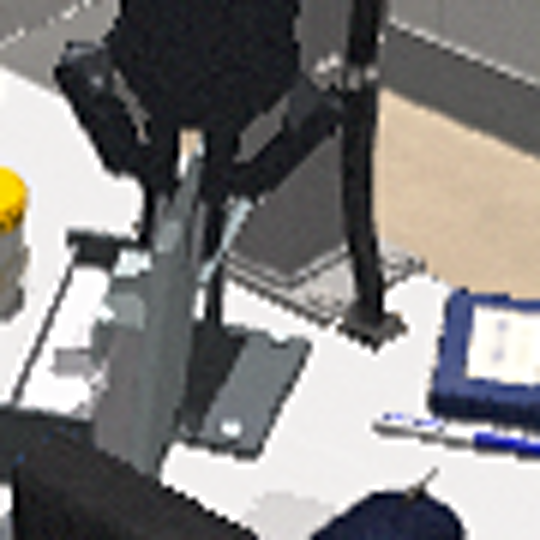

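View pics/top7.png

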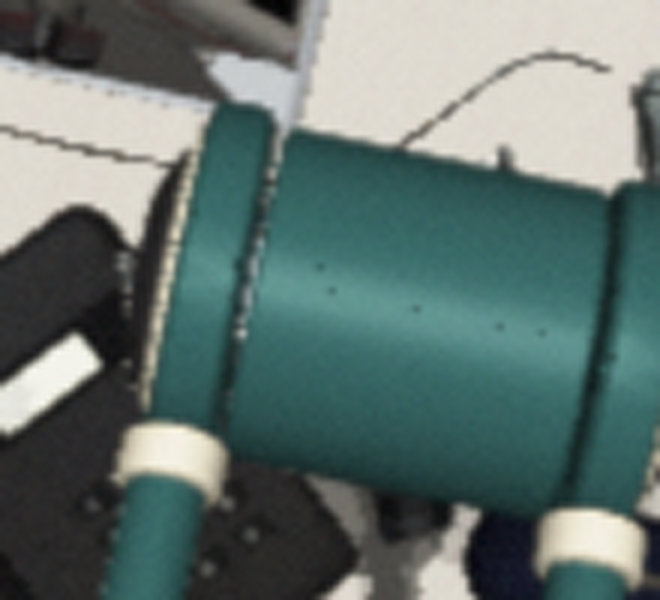

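```bash
python3 - <<'E'
from plan import *
for n in("top","scene"):
    C=np.load(f"pics/{n}C.npy");m=np.load(f"pics/m_{n}_rail.npy");m=cv2.dilate(m.astype(np.uint8),np.ones((5,5)))>0
    P=C[m];P=P[~np.isnan(P[:,0])]
    q=(P-[507.3,-47.5,0])@R(np.radians(YR))
    for y0,y1 in((-60,-20),(-20,20),(20,60)):
        print(n,y0)
        k=(q[:,1]>y0)&(q[:,1]<y1)&(q[:,2]>60)
        for x in range(-30,32,2):
            z=q[k&(q[:,0]>=x)&(q[:,0]<x+2),2]
            if len(z): print(x,len(z),np.round(np.percentile(z,[5,50,95])).astype(int).tolist(),end="; ")
        print()
E
```

```text
top -60
-18 3 [114, 114, 114]; -16 52 [82, 129, 166]; -14 18 [165, 170, 172]; -12 14 [167, 170, 173]; -10 8 [166, 169, 170]; -8 11 [152, 156, 158]; -6 14 [153, 156, 158]; -4 14 [154, 156, 159]; -2 14 [153, 156, 159]; 0 13 [153, 156, 158]; 2 14 [154, 155, 158]; 4 14 [153, 155, 158]; 6 14 [153, 155, 158]; 8 12 [153, 154, 158]; 10 16 [152, 155, 160]; 12 13 [152, 155, 157]; 14 13 [154, 156, 157]; 16 15 [152, 154, 158]; 18 14 [151, 154, 159]; 20 15 [153, 157, 159]; 22 12 [152, 155, 157]; 24 23 [154, 159, 167]; 26 15 [164, 166, 170]; 28 8 [164, 167, 169]; 
top -20
-16 58 [84, 131, 169]; -14 15 [168, 169, 171]; -12 14 [167, 169, 171]; -10 6 [162, 167, 170]; -8 13 [152, 155, 158]; -6 13 [153, 156, 159]; -4 15 [153, 155, 158]; -2 13 [153, 155, 158]; 0 12 [154, 156, 158]; 2 17 [153, 155, 158]; 4 11 [153, 155, 157]; 6 16 [152, 155, 158]; 8 13 [153, 155, 158]; 10 13 [153, 156, 158]; 12 15 [152, 155, 158]; 14 14 [152, 155, 158]; 16 14 [152, 155, 157]; 18 12 [153, 156, 158]; 20 16 [152, 155, 157]; 22 13 [153, 155, 157]; 24 24 [153, 159, 168]; 26 15 [164, 167, 169]; 28 7 [164, 165, 169]; 
top 20
-2
[... 1419 characters left out ...]
5, 156]; 12 6 [153, 155, 156]; 14 7 [154, 154, 156]; 16 3 [153, 155, 155]; 18 8 [153, 155, 159]; 20 6 [153, 154, 156]; 22 6 [153, 155, 162]; 24 15 [155, 160, 167]; 26 6 [166, 167, 168]; 28 1 [165, 165, 165]; 
scene 20
-18 6 [126, 153, 165]; -16 27 [130, 153, 170]; -14 6 [165, 168, 170]; -12 8 [166, 169, 170]; -6 3 [153, 154, 155]; -4 4 [153, 153, 156]; -2 3 [153, 154, 157]; 0 6 [153, 154, 158]; 2 4 [155, 156, 156]; 4 5 [153, 155, 158]; 6 3 [153, 155, 155]; 8 3 [155, 155, 157]; 10 5 [151, 154, 156]; 12 4 [155, 155, 156]; 14 3 [154, 156, 157]; 16 5 [153, 156, 156]; 18 5 [96, 154, 156]; 20 5 [89, 156, 156]; 22 2 [155, 155, 156]; 24 15 [155, 163, 168]; 26 6 [165, 167, 168]; 28 1 [165, 165, 165];
```

```bash
sed -i 's/^YR=15.4;SEAT=.*/YR=15.4;SEAT=np.array([507.3,-47.5,0])+R(np.radians(YR))@[-14+4.7,0,155]/' plan.py
sed -i 's/np.array(\[507.3,-47.5,0\])/(np.array([507.3,-47.5,0])+R(np.radians(YR))@[4.7,0,0])/' ov.py
python3 - <<'E'
from fitc import *
p=bot.read_eef_pos();p=p+[0,0,15];print(bot.move_straight(p,feed=80))
print(bot.read_force())
O,F=carrier_at_foot(np.array([9.,2,32]),3);T=tool(F)
print(bot.move_straight(tcp(O,F),T,feed=50))
im,d=grab_frame("scene");fitc("scene",d)
O,F=carrier_at_foot(np.array([9.,2,20]),3)
print(bot.move_straight(tcp(O,F),feed=40,f_stop=4))
O,F=carrier_at_foot(np.array([9.,2,-5.]),3)
print(bot.move_straight(tcp(O,F),feed=20,f_stop=3),bot.read_force(),bot.read_torque(),bot.read_time_s())
im,d=grab_frame("scene");fitc("scene",d);ov("scene",im,"pics/ov8.png",(290,130,400,230))
E
```

```text
False
[-0.1699782  -0.19801049 -4.03778519]
False
scene 0.74 467 off [-1.  -2.4 -3.5] rot [-0.2 -0.2 -0.1] foot [ 7.6 -0.  28.1] lean 3.2 res 0.6
False
True [-0.32400459 -1.04959233  5.6105268 ] [ 0.09559636 -0.02630374 -0.02758867] 13.9333
scene 0.77 424 off [-0.8 -1.  -3.2] rot [ 0.6 -0.3 -0.2] foot [ 7.7  0.1 -0.2] lean 3.3 res 0.6
foot in seat (calc) [8.8 2.  2.9]
```

View pics/ov8.png

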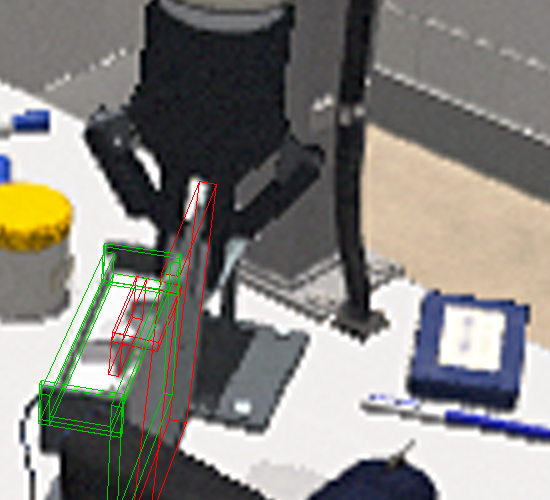

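```bash
python3 - <<'E'
from fitc import *
bot.grip(14);bot.pause(0.3);print(bot.read_finger_gap(),bot.read_force())
im,d=grab_frame("scene");fitc("scene",d)
bot.grip(44);bot.pause(0.3);print(bot.read_finger_gap(),bot.read_force())
im,d=grab_frame("scene");fitc("scene",d);ov("scene",im,"pics/ov9.png",(290,130,400,230));print(bot.read_time_s())
E
```

```text
13.878484142063156 [-1.75536309 -0.27939976  0.15068968]
scene 0.72 349 off [ 5.5 -3.5 -1.9] rot [-0.1 -3.2 -0.4] foot [ 7.7 -0.5 -0. ] lean 5.9 res 0.7
44.130684981222466 [ 0.65919382 -0.24724329 -0.0699429 ]
scene 0.77 406 off [ 6.6 -3.3 -2.4] rot [ 0.1 -4.3  0.4] foot [ 7.4 -0.4  0. ] lean 7.0 res 0.6
foot in seat (calc) [6.9 2.9 0.6]
15.4583
```

View pics/ov9.png

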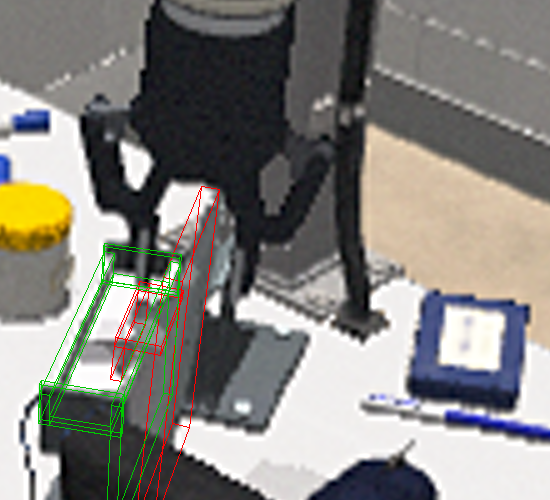

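```bash
python3 - <<'E'
from fitc import *
T=bot.read_eef_rot();p=bot.read_eef_pos();F=np.stack([T[:,1],np.cross(-T[:,2],T[:,1]),-T[:,2]],1);O=p-F@[0,0,ZG+6]
print(bot.move_straight(p-T[:,2]*30,feed=60,f_stop=4),bot.read_force())
print(bot.move_straight(p-T[:,2]*60+np.array([0,0,80]),feed=120,f_stop=8),bot.read_force())
q=bot.read_joints();q[0]-=25;bot.move_joints(q);bot.pause(0.3)
for n in("scene","top"):
    im,d=grab_frame(n);cv2.imwrite(f"pics/{n}10.png",im[:,:,::-1]);fitc(n,d,F,O)
    for b in("tape_roll","sample_jar","mouse","ink_pad","test_weight_1"):
        print(b,[np.round(w(n,r["location"])).tolist() for r in models.spot_in(n,b)[:1]],end=" ")
    print()
print(bot.read_time_s(),bot.read_force())
for n,(a,b,c,e) in {"top":(180,300,230,420),"scene":(110,250,270,420)}.items():
    cv2.imwrite(f"pics/{n}10c.png",cv2.resize(cv2.imread(f"pics/{n}10.png")[a:b,c:e],None,fx=4,fy=4,interpolation=cv2.INTER_CUBIC))
E
```

```text
False [0.29147305 0.20889345 0.39651812]
False [-0.31190697  0.16122018 -0.5117977 ]
scene 0.64 372 off [ 6.4 -4.3 -2.1] rot [-0.6 -4.2  0.3] foot [ 7.4 -0.4  0.3] lean 6.9 res 0.6
tape_roll [[729.0, -196.0, 42.0]] sample_jar [] mouse [[382.0, -149.0, 28.0]] ink_pad [[407.0, -351.0, 16.0]] test_weight_1 [[541.0, 305.0, 40.0]] 
top 0.97 580 off [ 7.4 -1.5 -1.4] rot [ 0.1 -4.4  0.6] foot [8.  1.5 1.1] lean 7.2 res 0.9
tape_roll [[745.0, -159.0, 47.0]] sample_jar [[702.0, -268.0, 76.0]] mouse [[396.0, -155.0, 32.0]] ink_pad [[412.0, -313.0, 17.0]] test_weight_1 [[545.0, 297.0, 42.0]] 
19.0083 [-1.04920417  0.30158956 -0.0751336 ]
```

View pics/scene10c.png

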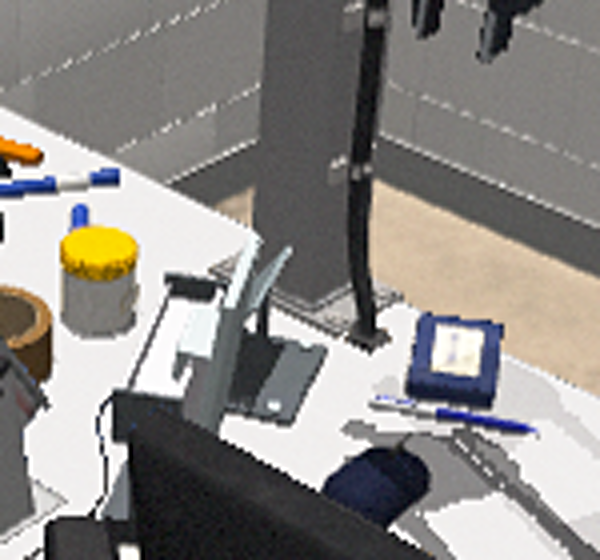

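View pics/top10c.png

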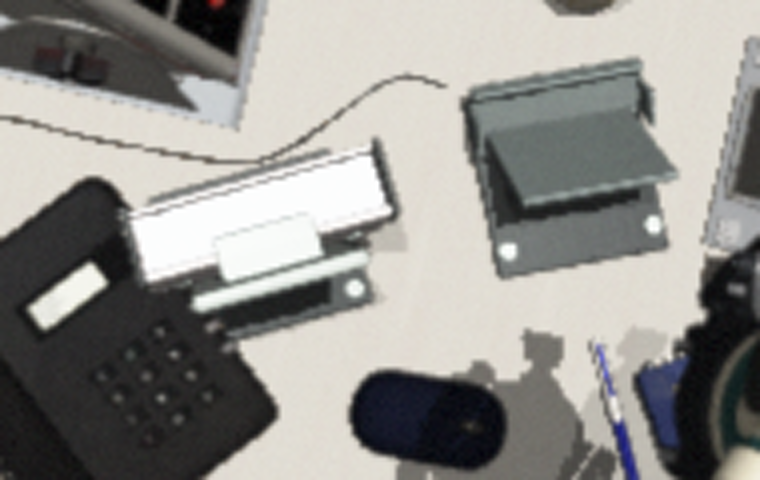

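```bash
python3 -c "
from bench import bot
print(bot.read_joint_vel());print(bot.hand_in())"
```

```text
[-0.01598291  0.05311038 -0.01937128  0.11384825  0.0570312  -0.01846204]
the job is handed in; nothing more can be done
None
```

The carrier is hanging on the rail with its hook down in the channel, and I have handed the job in. I pinched it in the rack, drew it out along its own z, lifted the hook over the lip, lowered it to floor contact, released it and swung the arm clear. The clock read about 19 s of the 38 s allowed.

**First lowering failed:** the hook's leg came down on top of the lip, stopping at about 14 mm with roughly 10 N of added force. My rail fit was about 4.7 mm off because I had assumed the wrong rear flange thickness. I lifted again, corrected the position and lowered it to the channel floor.

**Last checks, in the frame of rail_seat:**

| | scene camera | top camera | allowed |
|---|---|---|---|
| hook_foot x (mm) | 7.4 | 8.0 | 0 to 25 |
| hook_foot y (mm) | -0.4 | 1.5 | -55 to 55 |
| hook_foot z (mm) | 0.3 | 1.1 | -4 to 5 |
| plate lean (degrees) | 6.9 | 7.2 | about 18 |

- **At rest:** the hook foot was in the same place before and after I withdrew the gripper (scene camera). I did not measure the carrier's speed directly.
- **Robot clear:** the pictures showed the gripper well away from the carrier, and the tool force was about 1 N.
- **Bystanders:** most stood within about 5 mm of where they started.
    - **Ink pad:** the top camera put it about 44 mm away, but the arm partly hid it there. The scene camera showed it within about 5 mm.
    - **Jar:** the scene camera's network missed it. The top camera had it unmoved.

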